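# Unfold the crank and wind the lifting table level with the ledge

### The arm

A 7-joint arm with a two-finger parallel gripper is mounted at the origin on a cart in front of the work surface, level with it; the furniture and walls round the work are solid. World frame = base frame: x ahead of the robot, y to its left, z up, the work surface at z = 0. Lengths are in m, angles in rad, forces in N, time in s.
With the tool pointing down it reaches from about 0.35 to 0.9 m from the base axis. Payload 19.9 kg.
Tool frame: the origin (TCP) lies midway between the tips of the shut fingers; the grasp point (between the pads) lies 19 mm behind it; y points along the fingers, x is the direction in which the jaws open and shut, and the axes are right-handed (so a half turn about y gives the same grasp; the last joint's range is limited). The gripper opens to 85 mm and grips with 20 to 120 N. Pads are 22 mm wide; open, the fingers measure 114 mm over their backs; the gripper's body (76 mm by 85 mm) begins 54 mm behind the grasp point. The pads swing forward as they close: fully open they stand 13 mm farther back than shut.
Start: joints at [-1.274, 0.417, -0.01, 1.614, 0.005, 1.111, -0.053], TCP at [0.207, 0.59, 0.231] pointing down, gripper open.
Joint ranges: [-2.81, 2.81], [-0.39, 2.02], [-1.27, 1.25], [0.06, 2.57], [-1.19, 4.33], [0.19, 2], [-2.82, 2.82]. Speed limits (rad/s): [1.89, 1.89, 2.39, 2.39, 3.01, 3.01, 3.01].

### API

Orientations are given as a 3x3 rotation matrix whose columns are the frame's x, y, z axes.
In Python, from plant import manip gives the robot as it stands.
- The arm moves only by the tool move_arm, never from a script. Its argument "plan" is one flat list of numbers, 6 for each row, row after row: the shift along the world's x, y, z in m, then the turn, a rotation vector about the world's x, y, z in degrees. In form: [x, y, z, wx, wy, wz, x, y, z, wx, wy, wz, ...]. A call has 1 to 12 rows; each row is the pose to reach, as a shift and turn from the pose commanded when the call began; what a row does not reach only later rows make up. A row lasts 1/8 s, in which the tool goes at most 62.5 mm and 10.7 degrees, less where a joint would pass 70% of its speed; a pose out of reach is approached as far as the arm can. A call with a gripper value outside its range is refused whole. "gripper" is the finger opening in m, from 0 to 0.0854, set as the call begins (left out, the last holds). The fingers move at their own pace and stop on an object; "force" is the grip in N (left out, the last holds). Time passes only in rows, so rows that repeat a pose let the fingers close. It gives the time, the measured TCP pose, the force and the opening at its end, in the units of the state.
- manip.read_state(): the state, without advancing time (a new reading comes with each control period).
- manip.grab_frame(name): name is "scene" or "side" or "wrist"; returns a dict with "pixels" (480x640x3 uint8, red, green, blue), "depth" (480x640 float32, m along the optical axis (not along the pixel's ray), 0 where there is no reading), "fx", "fy", "cx", "cy" (pixels), "R" (3x3) and "t" (3): a world point X has camera coordinates R X + t; the wrist camera has in their place "tool_from_camera" (4x4, takes a point from camera to tool coordinates, whose origin is the TCP and whose axes are the tool frame's). Camera axes: x right, y down, z forward; pixel columns grow to the right and rows downward; lengths in m; the calibration is good to about 2 mm. A picture is of the moment at which its call begins: read the wrist's pose just before it.
- manip.hand_in(): hands the job in, once; it reports no verdict.
The state is a dict: "clock": time; "joints": joint angles; "joint_vel": joint speeds; "tau": joint torques, N m; "position": TCP position; "eef_rot": TCP orientation; "force": force on the tool from outside, world axes, zero at the start; "wrist_torque": the same for the moment, N m; "gripper_width": finger opening in m.
Only numpy, scipy, OpenCV 4.12 (cv2) and the standard library are available. Lean on these libraries where they do the work, as an engineer would, in place of code of your own. Each camera call takes 0.05 s, during which the arm holds its last target. There are 200 camera calls.

### The job

The small screw jack on the bench has a lifting table with a paint tin standing on it. Fold the jack's crank grip up until it stands fully upright, then turn the crank by it to raise the table until its top is level with the top of the ledge beside it, so that the tin could be slid straight across. Leave the tin standing on the table and the grip standing up.

Things in the scene. Friction and masses are not known exactly. Their poses are not given: they have to be found in the camera images.
- jack_axis (a point): On the vertical axis of the jack's screw, at the crank hub's top, 158 mm above the bench. Own axes: z up, +y from the screw towards table and ledge. The grey jack is bolted down; its base, 150 x 400 x 18 mm, reaches from -75 to +325 mm along y. A bridge under the crank (116 mm in x, 40 in y) tops out at 139 mm
- grip_hinge (a point): Centre of the grip's fold hinge at the outer end of the crank arm, 62 mm from the screw's axis, 173 mm above the bench. Goes round with the crank; own -x points outward from the screw, z up. At the start the arm points along the jack's own -x. The arm is a flat steel bar 16 mm wide, its top 157 mm above the bench
- grip_hold (a point): On the centre line of the black crank grip, 55 mm from its hinge: a good place to hold. The grip is a round sleeve, 20 mm diameter, from 15.5 to 79.5 mm from the hinge; it spins freely about its own length, so it can be held firmly while the crank goes round. Own x: along the grip to its free end. Folded it lies over the arm; upright, this point is 228 mm above the bench
- jack_grip (a joint): Fold angle of the grip in rad: 0 lying flat over the arm with the free end towards the screw, 1.571 standing upright (its stop is a little beyond, at 1.60). Its axis is level and square to the arm. It is stiff enough to stay where it is left (about 0.06 N m)
- jack_crank (a joint): Angle turned by the crank, rad, 0 at the start, growing clockwise seen from above. Clockwise raises the table, 24 mm a full turn, anticlockwise lowers it; the table starts at its lowest. Stays where it is left (friction about 0.1 N m); does not run back under the load
- jack_table (a joint): Height of the lifting table above its lowest position, m, 0 to 0.045
- table_top (a point): Centre of the upper face of the lifting table, a bare aluminium plate 120 x 110 mm, 135 mm from the screw's axis; 60 mm above the bench at the start
- ledge_top (a point): Centre of the upper face of the ledge, a bare aluminium plate 120 x 100 mm next to the table, 247 mm from the screw's axis, clamped on two posts at a height that differs: 74 to 90 mm above the bench. It stays there
- tin_mid (a point): Centre (half-way up) of the sample tin, 67 mm diameter and 73 mm high, loose on the lifting table, upright; own z up
There are look-alikes about, which are no part of the job. Leave any turquoise or yellow look-alike of the part that bears tin_mid alone.

How it is judged:
By the outcome, as a careful person would: the job done as asked, in the order asked, and still so for the second after the job is handed in, with the robot touching nothing.
It also fails if it takes over 50 s, if anything falls off the work surface, if the arm or the gripper's body presses on something with over 40 N, if the wrist force passes 120 N, or if a joint passes its speed limit or range.

## Working session

There is one attempt and no reset: what is moved stays moved. The work goes in short steps, Python scripts to look and compute and a tool call to move; the robot and the scene stay as the last step left them, time stands still between calls to the robot, and variables do not carry over. Pictures are saved under pics/ and viewed, about 8 in all and at most 12, crops included, and the job is handed in when it is done.

Besides the shell and the picture viewer there is one more tool, called after "Request:" in YAML: its name, and indented under it one key for each argument. move_arm: Moves the arm, as the interface text tells. Its arguments: {"type":"object","properties":{"plan":{"type":"array","items":{"type":"number"}},"gripper":{"type":"number"},"force":{"type":"number"}},"required":["plan"]}

```bash
mkdir -p pics
cat > h.py <<'E'
import numpy as np, cv2
from plant import manip
def grab(n):
    s=manip.read_state(); f=manip.grab_frame(n); 
    if n=='wrist':
        T=np.eye(4);T[:3,:3]=s['eef_rot'];T[:3,3]=s['position'];M=T@np.array(f['tool_from_camera'])
        f['C']=M
    else:
        R=np.array(f['R']);M=np.eye(4);M[:3,:3]=R.T;M[:3,3]=-R.T@np.array(f['t']);f['C']=M
    return f
def pts(f):
    d=f['depth'];v,u=np.mgrid[:480,:640]
    P=np.stack([(u-f['cx'])/f['fx']*d,(v-f['cy'])/f['fy']*d,d],-1)
    W=P@f['C'][:3,:3].T+f['C'][:3,3]; W[d==0]=np.nan; return W
def save(f,n): cv2.imwrite('pics/'+n,f['pixels'][:,:,::-1])
E
python3 - <<'E'
from h import *
s=manip.read_state();print(s)
for n in ['scene','side']:
    f=grab(n);save(f,n+'0.png');np.save(n+'0.npy',pts(f));print(n,f['C'].round(3).tolist(),f['fx'])
a=cv2.imread('pics/scene0.png');b=cv2.imread('pics/side0.png')
E
```

```text
{'clock': 0.0, 'joints': array([-1.27453745,  0.41800203, -0.01028602,  1.61418526,  0.00467439,
        1.11070671, -0.05298263]), 'joint_vel': array([ 6.90247629e-04,  3.90930868e-04,  9.68299324e-04, -2.45461819e-04,
        1.93960796e-03,  8.42945936e-06,  1.96023718e-04]), 'tau': array([-9.17477773e-04, -8.64442134e+01,  6.78099822e-01, -4.34908390e+01,
        1.89898652e-02,  7.36651069e-03, -3.12107865e-06]), 'position': array([0.20700309, 0.58934457, 0.23063818]), 'eef_rot': array([[ 3.31374371e-01, -3.49032612e-04, -9.43499287e-01],
       [ 9.43498490e-01, -1.22881495e-03,  3.31374545e-01],
       [-1.27504655e-03, -9.99999184e-01, -7.78860379e-05]]), 'force': array([-0.80929445, -0.32673536, -0.34641807]), 'wrist_torque': array([-0.02336952,  0.03529742,  0.02041965]), 'gripper_width': 0.08520483568218958}
scene [[0.614, -0.558, 0.558, 0.103], [-0.789, -0.424, 0.444, -0.348], [-0.011, -0.714, -0.701, 0.752], [0.0, 0.0, 0.0, 1.0]] 448.01598201019
side [[0.895, -0.182, 0.408, 0.091], [-0.447, -0.362, 0.818, -0.958], [-0.001, -0.914, -0.405, 0.63], [0.0, 0.0, 0.0, 1.0]] 606.3124224864971
```

View pics/scene0.png

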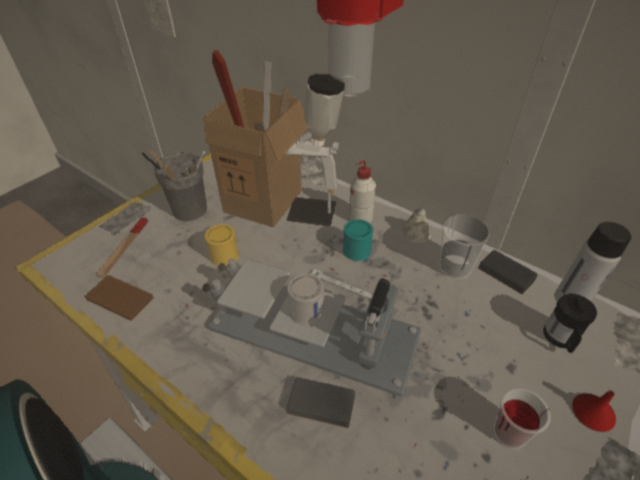

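View pics/side0.png

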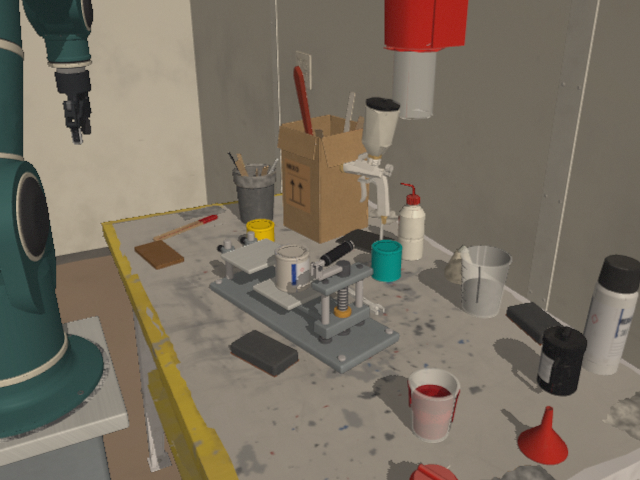

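The black grip is at scene (378,297) and side (335,253). The white tin is on the table at scene (305,297). The look-alikes are the yellow tin at (222,243) and the turquoise tin at (357,240). Next I'll look closer and measure.

Run:
```python
from h import *
a=cv2.imread('pics/scene0.png')[230:400,190:440];b=cv2.imread('pics/side0.png')[210:370,200:410]
a=cv2.resize(a,(500,340),interpolation=3);b=cv2.resize(b,(300*210//160*1,300),interpolation=3)
a=cv2.resize(cv2.imread('pics/scene0.png')[230:400,190:440],(400,272),interpolation=3)
b=cv2.resize(cv2.imread('pics/side0.png')[210:370,200:410],(400,305),interpolation=3)
cv2.imwrite('pics/c1.png',np.hstack([cv2.copyMakeBorder(a,0,33,0,0,0),b])*1)
for n,(u0,u1,v0,v1) in {'scene':(360,395,275,330),'side':(305,365,235,285)}.items():
    W=np.load(n+'0.npy');I=cv2.imread(f'pics/{n}0.png')
    m=np.zeros((480,640),bool);m[v0:v1,u0:u1]=I[v0:v1,u0:u1].max(2)<50
    m&=np.isfinite(W[...,0])&(W[...,2]>.14)
    P=W[m];c=P.mean(0);_,_,V=np.linalg.svd(P-c);t=(P-c)@V[0];print(n,len(P),c,V[0],t.min(),t.max(),P.min(0),P.max(0), (c+V[0]*t.min()).round(3),(c+V[0]*t.max()).round(3))
W=np.load('scene0.npy')
for nm,(u,v) in dict(ledge=(250,290),table=(290,328),tintop=(305,283),base1=(225,322),base2=(390,380),bench=(300,450),red=(355,15),tube=(350,70)).items(): print(nm,W[v-2:v+3,u-2:u+3].reshape(-1,3).mean(0).round(4))
W=np.load('side0.npy')
for nm,(u,v) in dict(ledge=(250,256),table=(275,293),base=(340,352),red=(420,25),tube=(413,90)).items(): print(nm,W[v-2:v+3,u-2:u+3].reshape(-1,3).mean(0).round(4))
```

```text
scene 350 [ 0.51686801 -0.14012699  0.18787919] [-0.94615889 -0.25277793 -0.20220455] -0.03114707522802375 0.02803431637396169 [ 0.48941329 -0.15503433  0.17521988] [ 0.54565099 -0.1249579   0.19637019] [ 0.546 -0.132  0.194] [ 0.49  -0.147  0.182]
side 301 [ 0.51918327 -0.14480343  0.18590406] [-0.94238962 -0.27417137 -0.19165558] -0.034300841894422084 0.0313184811408805 [ 0.48743029 -0.15660141  0.17050334] [ 0.55219707 -0.12915113  0.19643031] [ 0.552 -0.135  0.192] [ 0.49  -0.153  0.18 ]
ledge [0.454  0.1013 0.0889]
table [ 0.4487 -0.0019  0.0594]
tintop [nan nan nan]
base1 [nan nan nan]
base2 [ 0.4934 -0.1954  0.0175]
bench [ 3.060e-01 -1.408e-01  1.000e-04]
red [0.8281 0.1365 0.4799]
tube [0.8439 0.1534 0.3693]
ledge [0.4479 0.0976 0.0888]
table [ 0.4546 -0.0168  0.0594]
base [nan nan nan]
red [0.847  0.121  0.5156]
tube [0.8552 0.1446 0.3794]
```

View pics/c1.png

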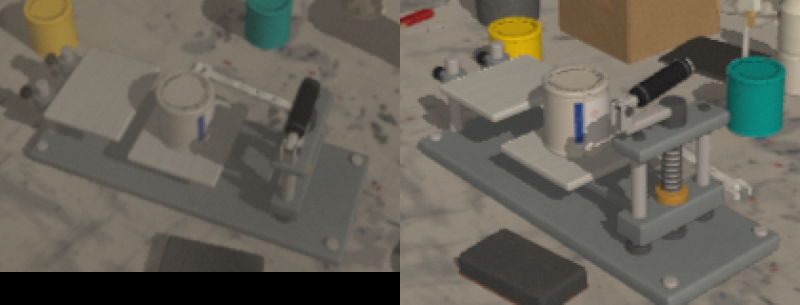

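Run:
```python
from h import *
A=np.array([.533,-.138]);
for n in ['scene','side']:
    W=np.load(n+'0.npy')
    def q(zlo,zhi,c,r):
        return np.isfinite(W[...,0])&(W[...,2]>zlo)&(W[...,2]<zhi)&(np.hypot(W[...,0]-c[0],W[...,1]-c[1])<r)
    for nm,zl,zh,c,r in [('ledge',.083,.096,(.468,.1),.085),('table',.054,.066,(.498,-.008),.085),('base',.013,.022,(.5,-.02),.3),('bench',-.01,.008,(.5,0),.3)]:
        m=q(zl,zh,c,r);P=W[m]; 
        rc=cv2.minAreaRect((P[:,:2]*1000).astype(np.float32)); print(n,nm,len(P),'z',np.median(P[:,2]).round(4),[np.round(x,1) for x in rc])
    m=np.isfinite(W[...,0])&(W[...,2]>.18)&(W[...,0]<.8)
    P=W[m];P=P[(P[:,0]>.1)&(P[:,1]<.45)&(P[:,1]>-.5)]
    H,xe,ye=np.histogram2d(P[:,0],P[:,1],bins=[np.arange(.1,.85,.1),np.arange(-.5,.5,.1)]);print(H.astype(int))
```

```text
scene ledge 2715 z 0.089 [array([467.4,  99.2]), array([122. , 161.3]), np.float64(16.6)]
scene table 1798 z 0.0594 [array([498.8,  -4.4]), array([121.7, 110.5]), np.float64(16.4)]
scene base 8091 z 0.0177 [array([513.2,  -3. ]), array([431.6, 417.2]), np.float64(43.4)]
scene bench 41513 z 0.0005 [array([ 5.107e+02, -2.000e-01]), array([599.2, 578.3]), np.float64(89.6)]
[[   0    0    0    0    0    0    0    0    0]
 [   0    0    0    0    0    0    0    0    0]
 [   0    0    0    0    0    0    0    0    0]
 [   0    0    0   69    0    0    0    0    0]
 [   0    0    0  357    0    0    0    0    0]
 [   0    0    0    0    0    0    0 1057 2113]
 [   0    0    0    0    0    0 1440 1688   58]]
side ledge 1314 z 0.0889 [array([461.5, 112.8]), array([120.8, 126.5]), np.float64(16.9)]
side table 1013 z 0.0595 [array([495.1,  -5.6]), array([121.7, 114.9]), np.float64(15.2)]
side base 6105 z 0.0177 [array([498.3, -32. ]), array([371.6, 401. ]), np.float64(59.3)]
side bench 24478 z 0.0007 [array([502.6, -10.5]), array([579.8, 591.2]), np.float64(81.5)]
[[   0    0    0    0    0  370   32    0    0]
 [   0    0    0    0    0    0    0    0    0]
 [   0    0    0    0    0    0    0    0    0]
 [   0    0    0   49    0    0    0    0    0]
 [   0    0    0  274    0    0    0    0    0]
 [   0    0    0    0    0    0    0  909 1472]
 [   0    0    0    0    0    0 1297 1554   35]]
```

Request:
move_arm:
  plan: [0,0,0.06,0,0,0,0.02,-0.04,0.12,0,0,-10,0.05,-0.1,0.15,0,0,-20,0.08,-0.16,0.15,0,0,-30,0.1,-0.22,0.15,0,0,-40,0.13,-0.28,0.15,0,0,-50,0.16,-0.34,0.15,0,0,-60,0.18,-0.4,0.15,0,0,-70,0.21,-0.46,0.15,0,0,-80,0.23,-0.52,0.15,0,0,-90,0.25,-0.58,0.15,0,0,-100,0.27,-0.64,0.15,0,0,-110]

```text
clock: 1.6
position: [0.464, -0.0134, 0.3813]
eef_rot: [[0.77, 0.0, 0.638], [-0.638, 0.0, 0.77], [-0.0, -1.0, 0.0]]
force: [0.7, 1.5, -0.1]
gripper_width: 0.0855
```

Request:
move_arm:
  plan: [0.02,-0.03,0,0,0,-10,0.03,-0.06,0,0,0,-20,0.04,-0.09,0,0,0,-30,0.04,-0.09,0,0,0,-33,0.04,-0.09,0,0,0,-33]

```text
clock: 2.22
position: [0.5038, -0.1014, 0.381]
eef_rot: [[0.303, -0.001, 0.953], [-0.953, -0.0, 0.303], [-0.0, -1.0, -0.001]]
force: [0.3, -0.2, -0.3]
gripper_width: 0.0857
```

Run:
```python
from h import *
s=manip.read_state();print(s['clock'],s['position'],s['eef_rot'].round(4).tolist(),s['force'],s['joints'].round(2))
f=grab('wrist');save(f,'w1.png');W=pts(f);np.save('w1.npy',W)
I=f['pixels'];m=(I.max(2)<55)&np.isfinite(W[...,0])&(W[...,2]>.165)&(W[...,2]<.21)
P=W[m];print(len(P),P.mean(0),P.min(0),P.max(0))
print(cv2.minAreaRect((P[:,:2]*1000).astype(np.float32)))
```

```text
2.225 [ 0.50375106 -0.10143348  0.38097646] [[0.3033, -0.0007, 0.9529], [-0.9529, -0.0001, 0.3033], [-0.0001, -1.0, -0.0007]] [ 0.34851745 -0.19994154 -0.26106757] [-0.56  0.13  0.78  1.7  -0.09  1.36 -1.03]
1211 [ 0.52356634 -0.13595858  0.18977693] [ 0.49143742 -0.15293603  0.17958529] [ 0.55379689 -0.12009455  0.1974059 ]
((522.5235595703125, -137.1494140625), (62.23318099975586, 18.831205368041992), 16.270872116088867)
```

View pics/w1.png

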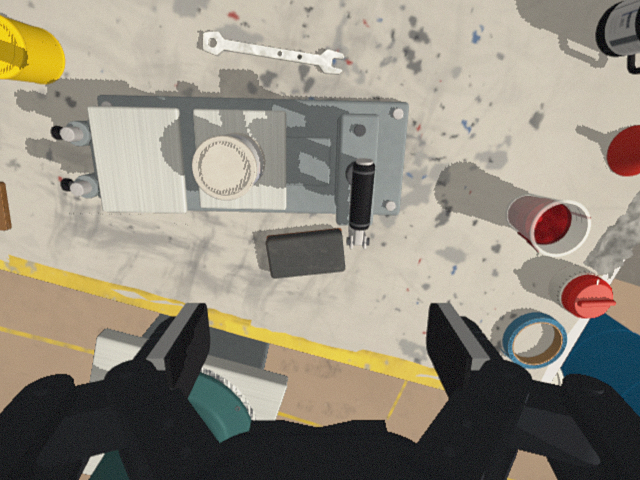

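The crop confirms it: the grip runs from (362,165) to (362,230), its hinge is at (360,240), and the tin is at (227,166). I'll approach from above.

Request:
move_arm:
  plan: [0.026,-0.035,-0.05,0,0,-1,0.026,-0.035,-0.1,0,0,-1,0.026,-0.035,-0.13,0,0,-1,0.026,-0.035,-0.13,0,0,-1,0.026,-0.035,-0.13,0,0,-1]
  gripper: 0.06

```text
clock: 2.9
position: [0.5304, -0.1363, 0.2527]
eef_rot: [[0.287, 0.001, 0.958], [-0.958, 0.0, 0.287], [0.0, -1.0, 0.001]]
force: [-0.4, -0.4, 0.5]
gripper_width: 0.0601
```

Request:
move_arm:
  plan: [0,0,-0.04,0,0,0,0,0,-0.07,0,0,0,0,0,-0.084,0,0,0,0,0,-0.084,0,0,0]

```text
clock: 3.4
position: [0.5302, -0.1363, 0.1679]
eef_rot: [[0.287, 0.0, 0.958], [-0.958, 0.0, 0.287], [0.0, -1.0, 0.0]]
force: [-0.9, -0.7, 0.3]
gripper_width: 0.0599
```

Request:
move_arm:
  plan: [0,0,0,0,0,0,0,0,0,0,0,0,0,0,0,0,0,0,0,0,0,0,0,0]
  gripper: 0.01
  force: 25

```text
clock: 3.9
position: [0.5303, -0.1361, 0.1676]
eef_rot: [[0.287, 0.001, 0.958], [-0.958, 0.0, 0.287], [-0.0, -1.0, 0.001]]
force: [2.5, 3.6, 2.7]
gripper_width: 0.0189
```

Run:
```python
from h import *
s=manip.read_state();print(s['clock'],s['position'],s['force'],s['wrist_torque'],s['gripper_width'])
f=grab('side');a=cv2.resize(f['pixels'][180:340,230:430],(400,320),interpolation=3)
f=grab('scene');b=cv2.resize(f['pixels'][220:380,280:480],(400,320),interpolation=3)
cv2.imwrite('pics/c2.png',np.hstack([a,b])[:,:,::-1])
```

```text
3.9 [ 0.53031741 -0.13605528  0.16763132] [2.46063747 3.5906011  2.69126191] [ 0.79269971 -0.50194091  0.0008909 ] 0.018891489064297582
```

View pics/c2.png

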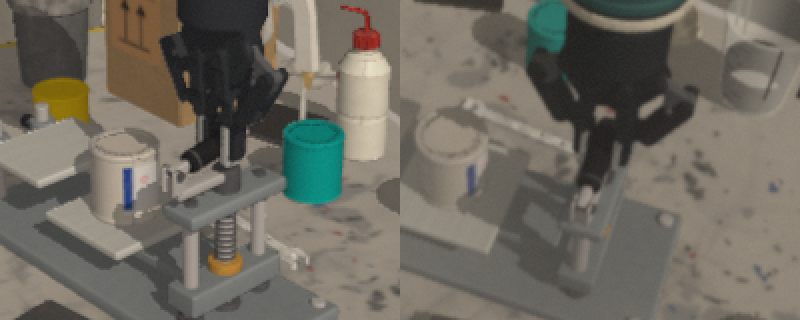

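The grip is held at a width of 18.9 mm. I'll fold it up along an arc about the hinge, in two stages.

Request:
move_arm:
  plan: [-0.0015,-0.0005,0.005,0,0,0,-0.0035,-0.001,0.01,0,0,0,-0.006,-0.0018,0.015,0,0,0,-0.0087,-0.0026,0.0193,0,0,0,-0.012,-0.0035,0.0235,0,0,0,-0.0155,-0.0046,0.0274,0,0,0,-0.0155,-0.0046,0.0274,0,0,0]

```text
clock: 4.88
position: [0.5139, -0.1411, 0.1948]
eef_rot: [[0.286, -0.0, 0.958], [-0.958, 0.0, 0.286], [-0.0, -1.0, -0.0]]
force: [-2.5, 2.2, -3.9]
gripper_width: 0.0192
```

Request:
move_arm:
  plan: [-0.004,-0.0012,0.0035,0,0,0,-0.0082,-0.0024,0.0065,0,0,0,-0.0128,-0.0037,0.0091,0,0,0,-0.0174,-0.0051,0.0113,0,0,0,-0.0224,-0.0066,0.0129,0,0,0,-0.0274,-0.0081,0.0141,0,0,0,-0.032,-0.0095,0.0147,0,0,0,-0.0367,-0.0108,0.015,0,0,0,-0.0386,-0.0114,0.015,0,0,0,-0.0386,-0.0114,0.015,0,0,0]

```text
clock: 6.12
position: [0.4763, -0.1528, 0.2105]
eef_rot: [[0.286, 0.002, 0.958], [-0.958, -0.0, 0.286], [0.001, -1.0, 0.002]]
force: [3.6, 3.0, 2.4]
gripper_width: 0.0183
```

Run:
```python
from h import *
s=manip.read_state();print(s['clock'],s['position'],s['force'],s['wrist_torque'],s['gripper_width'])
f=grab('side');a=cv2.resize(f['pixels'][180:340,230:430],(400,320),interpolation=3)
f=grab('scene');b=cv2.resize(f['pixels'][220:380,280:480],(400,320),interpolation=3)
cv2.imwrite('pics/c3.png',np.hstack([a,b])[:,:,::-1])
```

```text
6.125 [ 0.47631504 -0.15275759  0.21048633] [3.56412047 3.00970568 2.37642625] [ 0.79698591 -0.85199607 -0.03071921] 0.018252272703900764
```

View pics/c3.png

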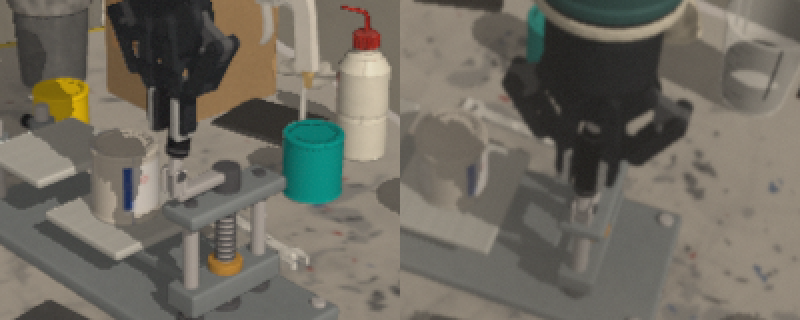

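The grip is standing up. I'll nudge it outward to find the stop.

Request:
move_arm:
  plan: [-0.0019,-0.0006,0,0,0,0,-0.0019,-0.0006,0,0,0,0]

```text
clock: 6.48
position: [0.4744, -0.1534, 0.2102]
eef_rot: [[0.286, 0.002, 0.958], [-0.958, -0.0, 0.286], [0.001, -1.0, 0.001]]
force: [2.7, 1.0, 2.6]
gripper_width: 0.0178
```

Request:
move_arm:
  plan: [-0.0019,-0.0006,0,0,0,0,-0.0019,-0.0006,0,0,0,0]

```text
clock: 6.72
position: [0.4723, -0.154, 0.21]
eef_rot: [[0.286, 0.001, 0.958], [-0.958, -0.0, 0.286], [0.001, -1.0, 0.001]]
force: [4.2, 1.6, 4.3]
gripper_width: 0.0177
```

Request:
move_arm:
  plan: [-0.0019,-0.0006,0,0,0,0,-0.0019,-0.0006,0,0,0,0]

```text
clock: 6.98
position: [0.4702, -0.1545, 0.2099]
eef_rot: [[0.286, 0.0, 0.958], [-0.958, -0.0, 0.286], [0.0, -1.0, 0.0]]
force: [2.9, 1.4, 4.2]
gripper_width: 0.017
```

Request:
move_arm:
  plan: [-0.0019,-0.0006,0,0,0,0,-0.0019,-0.0006,0,0,0,0]

```text
clock: 7.22
position: [0.4679, -0.155, 0.2097]
eef_rot: [[0.286, -0.0, 0.958], [-0.958, 0.0, 0.286], [-0.0, -1.0, -0.0]]
force: [1.7, 0.5, 4.8]
gripper_width: 0.0153
```

The opening is shrinking, so the pads are slipping past a grip that is already on its stop. I'll open, go up, and measure where the grip stands.

Request:
move_arm:
  plan: [0,0,0,0,0,0,0,0,0,0,0,0,0,0,0.04,0,0,0,0,0,0.09,0,0,0,0.02,0.04,0.13,0,0,0,0.02,0.04,0.13,0,0,0,0.02,0.04,0.13,0,0,0]
  gripper: 0.06

```text
clock: 8.1
position: [0.4877, -0.1149, 0.3391]
eef_rot: [[0.287, -0.001, 0.958], [-0.958, 0.0, 0.287], [-0.0, -1.0, -0.001]]
force: [-0.4, 0.3, -0.4]
gripper_width: 0.0601
```

```bash
cat > g.py <<'E'
from h import *
def grip(n,hx=.478,hy=-.151,r=.03):
    f=grab(n);W=pts(f);I=f['pixels']
    m=np.isfinite(W[...,0])&(np.hypot(W[...,0]-hx,W[...,1]-hy)<r)&(W[...,2]>.178)&(W[...,2]<.27)
    P=W[m];print(n,len(P))
    for a,b in [(.18,.2),(.2,.22),(.22,.24),(.24,.249),(.249,.26)]:
        q=P[(P[:,2]>a)&(P[:,2]<b)]
        if len(q)>4: print(a,len(q),q.mean(0).round(4),q.min(0).round(4),q.max(0).round(4))
    return f,W
E
python3 - <<'E'
from g import *
s=manip.read_state();print(s['clock'],s['position'])
for n in ['side','scene','wrist']: f,W=grip(n);save(f,'g_'+n+'.png')
cs=[cv2.imread('pics/g_%s.png'%n) for n in ('side','scene')]
cv2.imwrite('pics/c4.png',np.hstack([cv2.resize(cs[0][180:340,230:430],(400,320)),cv2.resize(cs[1][220:380,280:480],(400,320))]))
E
```

```text
8.1 [ 0.48770913 -0.11493684  0.33911436]
side 511
0.18 100 [ 0.4759 -0.1571  0.1921] [ 0.4689 -0.1632  0.18  ] [ 0.4871 -0.1461  0.1999]
0.2 132 [ 0.4768 -0.1576  0.2103] [ 0.4691 -0.1635  0.2001] [ 0.4875 -0.1467  0.2199]
0.22 138 [ 0.4789 -0.1571  0.2296] [ 0.4716 -0.1624  0.2201] [ 0.4904 -0.1457  0.2394]
0.24 71 [ 0.4802 -0.1567  0.2445] [ 0.472  -0.1618  0.2401] [ 0.4919 -0.1439  0.2489]
0.249 64 [ 0.4822 -0.1537  0.2523] [ 0.4741 -0.1628  0.2493] [ 0.4925 -0.1439  0.2556]
scene 497
0.18 68 [ 0.4738 -0.1545  0.1934] [ 0.4693 -0.1618  0.1803] [ 0.484  -0.1426  0.1998]
0.2 119 [ 0.4747 -0.1545  0.2102] [ 0.4701 -0.1617  0.2   ] [ 0.4847 -0.1429  0.22  ]
0.22 125 [ 0.4765 -0.1538  0.2299] [ 0.4721 -0.1606  0.2201] [ 0.4866 -0.1406  0.2399]
0.24 66 [ 0.4779 -0.1534  0.2448] [ 0.4736 -0.1603  0.2403] [ 0.487  -0.1415  0.249 ]
0.249 111 [ 0.483  -0.1509  0.2525] [ 0.4747 -0.1601  0.2491] [ 0.493  -0.1408  0.2564]
wrist 1147
0.18 69 [ 0.4856 -0.1464  0.196 ] [ 0.4735 -0.158   0.191 ] [ 0.4902 -0.1409  0.1999]
0.2 143 [ 0.4872 -0.1455  0.2105] [ 0.4754 -0.1571  0.2001] [ 0.492  -0.1408  0.22  ]
0.22 171 [ 0.4893 -0.1449  0.2304] [ 0.4772 -0.1566  0.2204] [ 0.4939 -0.1402  0.24  ]
0.24 124 [ 0.4898 -0.1455  0.2458] [ 0.4749 -0.1594  0.2401] [ 0.4949 -0.1393  0.2489]
0.249 638 [ 0.4861 -0.1488  0.253 ] [ 0.4758 -0.1591  0.249 ] [ 0.4949 -0.1399  0.2558]
```

View pics/c4.png

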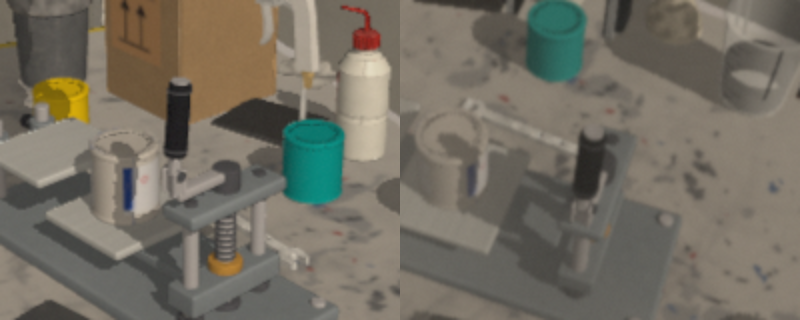

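The grip leans about 0.08 rad inward: all three views show +4 mm in x over 50 mm of height. The slipping pads wedged it back. The hinge is near (.4785, -.1515). I'll regrip centred on it and correct.

Request:
move_arm:
  plan: [-0.005,-0.0355,0,0,0,0,-0.005,-0.0355,-0.03,0,0,0,-0.005,-0.0355,-0.07,0,0,0,-0.005,-0.0355,-0.11,0,0,0,-0.005,-0.0355,-0.13,0,0,0,-0.005,-0.0355,-0.13,0,0,0]

```text
clock: 9.0
position: [0.482, -0.1507, 0.2084]
eef_rot: [[0.285, -0.003, 0.958], [-0.958, -0.0, 0.285], [-0.001, -1.0, -0.003]]
force: [-0.4, -0.1, 1.1]
gripper_width: 0.0601
```

Request:
move_arm:
  plan: [0,0,0,0,0,0,0,0,0,0,0,0,0,0,0,0,0,0,0,0,0,0,0,0]
  gripper: 0.01
  force: 40

```text
clock: 9.5
position: [0.4836, -0.1504, 0.2105]
eef_rot: [[0.287, 0.001, 0.958], [-0.958, 0.0, 0.287], [0.0, -1.0, 0.001]]
force: [-1.6, 0.6, 6.4]
gripper_width: 0.019
```

Request:
move_arm:
  plan: [-0.002,-0.0006,0,0,0,0,-0.004,-0.0012,0,0,0,0,-0.004,-0.0012,0,0,0,0,-0.004,-0.0012,0,0,0,0]

```text
clock: 10.0
position: [0.4805, -0.1512, 0.2106]
eef_rot: [[0.287, 0.003, 0.958], [-0.958, 0.0, 0.287], [0.001, -1.0, 0.003]]
force: [4.4, 1.4, 4.0]
gripper_width: 0.0189
```

Run:
```python
from g import *
s=manip.read_state();print(s['clock'],s['position'],s['force'],s['wrist_torque'],s['gripper_width'],s['joints'].round(2))
```

```text
10.0 [ 0.48047059 -0.15124756  0.21064028] [4.40035935 1.39294365 3.96377046] [ 0.44006863 -1.33469982 -0.01072191] 0.01892130683632151 [-0.44  0.29  0.81  1.96 -0.25  0.99 -0.79]
```

Request:
move_arm:
  plan: [-0.001,-0.0003,0,0,0,0,-0.001,-0.0003,0,0,0,0]

```text
clock: 10.25
position: [0.4796, -0.1515, 0.2107]
eef_rot: [[0.287, 0.003, 0.958], [-0.958, 0.0, 0.287], [0.001, -1.0, 0.003]]
force: [7.1, 1.3, 3.5]
gripper_width: 0.0192
```

Request:
move_arm:
  plan: [-0.001,-0.0003,0,0,0,0,-0.001,-0.0003,0,0,0,0]

```text
clock: 10.5
position: [0.4787, -0.1518, 0.2107]
eef_rot: [[0.287, 0.004, 0.958], [-0.958, 0.0, 0.287], [0.001, -1.0, 0.004]]
force: [6.9, 1.7, 2.5]
gripper_width: 0.0188
```

Request:
move_arm:
  plan: [0,0,0,0,0,0,0,0,0,0,0,0,0,0,0.05,0,0,0,0,0,0.1,0,0,0,0.005,0.035,0.13,0,0,0,0.005,0.035,0.13,0,0,0,0.005,0.035,0.13,0,0,0]
  gripper: 0.06

```text
clock: 11.38
position: [0.4818, -0.1173, 0.3392]
eef_rot: [[0.286, -0.001, 0.958], [-0.958, 0.0, 0.286], [-0.0, -1.0, -0.001]]
force: [-0.8, 0.4, -0.1]
gripper_width: 0.06
```

Run:
```python
from g import *
s=manip.read_state();print(s['clock'],s['position'])
for n in ['side','scene','wrist']: f,W=grip(n)
save(f,'w5.png')
```

```text
11.375 [ 0.48180631 -0.11733853  0.33923496]
side 507
0.18 94 [ 0.4747 -0.1577  0.1917] [ 0.4659 -0.1634  0.1801] [ 0.4857 -0.15    0.1999]
0.2 133 [ 0.4747 -0.1589  0.21  ] [ 0.4675 -0.1654  0.2001] [ 0.4853 -0.1497  0.2199]
0.22 138 [ 0.4746 -0.1584  0.2298] [ 0.4677 -0.1633  0.2201] [ 0.4852 -0.1471  0.2398]
0.24 65 [ 0.4754 -0.1582  0.2444] [ 0.4684 -0.1644  0.2403] [ 0.4883 -0.1496  0.249 ]
0.249 69 [ 0.4772 -0.1553  0.2527] [ 0.4685 -0.1639  0.2491] [ 0.4869 -0.1443  0.2559]
scene 466
0.18 59 [ 0.472  -0.1555  0.1943] [ 0.4681 -0.1621  0.18  ] [ 0.4799 -0.143   0.1999]
0.2 105 [ 0.4721 -0.1553  0.2101] [ 0.4676 -0.1619  0.2003] [ 0.482  -0.145   0.2199]
0.22 122 [ 0.4729 -0.1552  0.2301] [ 0.4682 -0.1615  0.2202] [ 0.4831 -0.1426  0.24  ]
0.24 59 [ 0.4731 -0.1548  0.2452] [ 0.4686 -0.1617  0.24  ] [ 0.4864 -0.1428  0.2488]
0.249 115 [ 0.4777 -0.1526  0.2529] [ 0.4696 -0.1608  0.2491] [ 0.4873 -0.1435  0.2557]
wrist 1265
0.18 76 [ 0.4842 -0.147   0.1964] [ 0.4714 -0.1591  0.1912] [ 0.4887 -0.1414  0.1999]
0.2 182 [ 0.4851 -0.1471  0.2105] [ 0.4758 -0.1582  0.2003] [ 0.4888 -0.1417  0.2198]
0.22 219 [ 0.4856 -0.1469  0.2305] [ 0.4764 -0.158   0.2203] [ 0.4894 -0.1415  0.2398]
0.24 129 [ 0.4857 -0.1469  0.2453] [ 0.4734 -0.1603  0.2402] [ 0.49   -0.1411  0.249 ]
0.249 655 [ 0.4809 -0.1504  0.2533] [ 0.4703 -0.1609  0.2491] [ 0.4897 -0.1415  0.2564]
```

The lean is now about 0.02 rad, with the hinge near (.478, -.152) and so the screw axis near (.5375, -.1344). That agrees with the position from the table, (.537, -.1345). I'll regrip, nudge out 1 mm, then crank.

Request:
move_arm:
  plan: [-0.003,-0.0345,0,0,0,0,-0.003,-0.0345,-0.03,0,0,0,-0.003,-0.0345,-0.08,0,0,0,-0.003,-0.0345,-0.13,0,0,0,-0.003,-0.0345,-0.13,0,0,0]

```text
clock: 12.15
position: [0.4772, -0.1519, 0.2073]
eef_rot: [[0.285, -0.006, 0.959], [-0.959, -0.001, 0.285], [-0.001, -1.0, -0.006]]
force: [0.3, -1.2, 1.1]
gripper_width: 0.0604
```

Request:
move_arm:
  plan: [0,0,0,0,0,0,0,0,0,0,0,0,0,0,0,0,0,0,0,0,0,0,0,0,-0.001,-0.0003,0,0,0,0,-0.001,-0.0003,0,0,0,0]
  gripper: 0.01

```text
clock: 12.9
position: [0.4796, -0.1518, 0.2113]
eef_rot: [[0.287, 0.004, 0.958], [-0.958, 0.0, 0.287], [0.001, -1.0, 0.004]]
force: [3.1, 1.5, 7.1]
gripper_width: 0.0193
```

Run:
```python
import numpy as np
from plant import manip
s=manip.read_state();print(s['clock'],s['position'],s['force'],s['gripper_width'])
for st in [196.5,16.5]:
  a0=np.radians(st)
  for k in range(1,13):
    a=a0-np.radians(15*k);d=.0622*np.array([np.cos(a)-np.cos(a0),np.sin(a)-np.sin(a0)]);print(d.round(4).tolist(),end=' ')
  print()
```

```text
12.9 [ 0.47956008 -0.15180347  0.21132329] [3.13707981 1.5367819  7.13373777] 0.019262694247874437
[-0.0025, 0.016] [-0.0008, 0.0322] [0.005, 0.0473] [0.0145, 0.0605] [0.0271, 0.0707] [0.042, 0.0773] [0.058, 0.0798] [0.0742, 0.0781] [0.0893, 0.0723] [0.1025, 0.0628] [0.1127, 0.0502] [0.1193, 0.0353] 
[0.0025, -0.016] [0.0008, -0.0322] [-0.005, -0.0473] [-0.0145, -0.0605] [-0.0271, -0.0707] [-0.042, -0.0773] [-0.058, -0.0798] [-0.0742, -0.0781] [-0.0893, -0.0723] [-0.1025, -0.0628] [-0.1127, -0.0502] [-0.1193, -0.0353]
```

Request:
move_arm:
  plan: [-0.0025,0.016,0,0,0,0,-0.0008,0.0322,0,0,0,0,0.005,0.0473,0,0,0,0,0.0145,0.0605,0,0,0,0,0.0271,0.0707,0,0,0,0,0.042,0.0773,0,0,0,0,0.042,0.0773,0,0,0,0]

```text
clock: 13.78
position: [0.522, -0.0736, 0.2113]
eef_rot: [[0.288, 0.003, 0.958], [-0.958, 0.001, 0.288], [0.0, -1.0, 0.003]]
force: [0.0, 5.0, 11.7]
gripper_width: 0.0191
```

Run:
```python
from g import *
s=manip.read_state();p=s['position'];print(s['clock'],p,s['force'],s['wrist_torque'],s['gripper_width'])
d=p[:2]-[.5375,-.1344];print(np.hypot(*d),196.5-np.degrees(np.arctan2(d[1],d[0])))
f=grab('side');W=pts(f)
m=np.isfinite(W[...,0])&(W[...,2]>.05)&(W[...,2]<.082)&(np.hypot(W[...,0]-.498,W[...,1]+.008)<.06);z=W[m][:,2];print(len(z),np.histogram(z,np.arange(.05,.083,.002)))
b=grab('scene')['pixels']
cv2.imwrite('pics/c6.png',np.hstack([cv2.resize(f['pixels'][180:340,230:430],(400,320)),cv2.resize(b[220:380,260:460],(400,320))])[:,:,::-1])
```

```text
13.775 [ 0.52204819 -0.07363075  0.21127453] [ 0.04155838  4.99658437 11.73976415] [ 1.46703335 -0.21953359  0.01998908] 0.019064021783089382
0.06270294778352194 92.23371865460138
1065 (array([  1,   9,  39,  33,  24,  24,  77, 392, 229,  46,  43,  31,  29,
        27,  31,  30]), array([0.05 , 0.052, 0.054, 0.056, 0.058, 0.06 , 0.062, 0.064, 0.066,
       0.068, 0.07 , 0.072, 0.074, 0.076, 0.078, 0.08 , 0.082]))
```

View pics/c6.png

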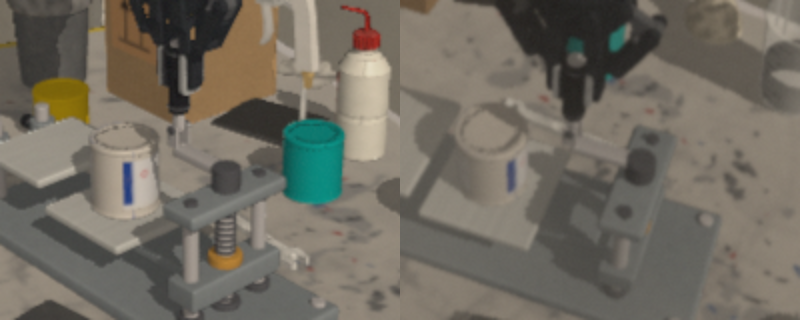

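The crank turns and the table rises, so I'll continue.

Request:
move_arm:
  plan: [0.016,0.0025,0.0005,0,0,0,0.0322,0.0008,0.001,0,0,0,0.0473,-0.005,0.001,0,0,0,0.0605,-0.0145,0.001,0,0,0,0.0707,-0.0271,0.001,0,0,0,0.0773,-0.042,0.001,0,0,0,0.0798,-0.058,0.001,0,0,0,0.0781,-0.0742,0.001,0,0,0,0.0723,-0.0893,0.001,0,0,0,0.0628,-0.1025,0.001,0,0,0,0.0502,-0.1127,0.001,0,0,0,0.0353,-0.1193,0.001,0,0,0]

```text
clock: 15.38
position: [0.5551, -0.194, 0.2113]
eef_rot: [[0.286, 0.0, 0.958], [-0.958, 0.002, 0.286], [-0.002, -1.0, 0.001]]
force: [-1.0, 14.3, 12.8]
gripper_width: 0.0188
```

```bash
cat > c.py <<'E'
from g import *
s=manip.read_state();p=s['position'];print(s['clock'],p,s['force'],s['wrist_torque'],s['gripper_width'],s['joints'].round(2))
d=p[:2]-[.5375,-.1344];print(np.hypot(*d),(196.5-np.degrees(np.arctan2(d[1],d[0])))%360)
E
python3 c.py
```

```text
15.375 [ 0.55508598 -0.19396441  0.21126222] [-0.95400289 14.33551041 12.79132121] [3.78140261 0.12571991 0.01624139] 0.018817851313376044 [-0.29  0.46  0.77  1.75 -0.36  1.08 -0.68]
0.06210624480138224 270.05112833806976
```

Request:
move_arm:
  plan: [-0.016,-0.0018,0,0,0,0,-0.0322,-0.0001,0,0,0,0,-0.0473,0.0057,0,0,0,0,-0.0605,0.0152,0,0,0,0,-0.0707,0.0278,0,0,0,0,-0.0773,0.0427,0,0,0,0,-0.0798,0.0587,0,0,0,0,-0.0781,0.0747,0,0,0,0,-0.0723,0.09,0,0,0,0,-0.0723,0.09,0,0,0,0]

```text
clock: 16.62
position: [0.4834, -0.1033, 0.2112]
eef_rot: [[0.288, 0.0, 0.958], [-0.958, 0.0, 0.288], [-0.0, -1.0, 0.0]]
force: [-2.7, 2.2, 11.2]
gripper_width: 0.019
```

```bash
cat >> c.py <<'E'
for n in ['side','scene']:
    f=grab(n);W=pts(f);save(f,'z_%s.png'%n)
    x=np.array([.959,.284]);y=np.array([-.284,.959]);L=W[...,:2]-[.537,-.1345];X=L@x;Y=L@y
    for nm,ylo,yhi,z0,z1 in [('table',.085,.185,.06,.1),('ledge',.203,.29,.08,.1),('tin',.09,.18,.12,.19)]:
        m=np.isfinite(X)&(abs(X)<.056)&(Y>ylo)&(Y<yhi)&(W[...,2]>z0)&(W[...,2]<z1);z=W[m][:,2]
        h,e=np.histogram(z,np.arange(z0,z1,.001));k=h.argmax();q=z[abs(z-e[k]-.0005)<.002];print(n,nm,len(q),np.median(q).round(5),'xy',X[m].mean().round(3),Y[m].mean().round(3))
E
python3 c.py
```

```text
16.625 [ 0.48342973 -0.10330631  0.2111951 ] [-2.652648    2.1960973  11.16596917] [0.59612908 0.54349585 0.01311548] 0.018999270958285765 [-0.54  0.27  0.8   1.97 -0.23  0.99 -0.91]
0.062373162278377525 46.401519648191595
side table 687 0.08666 xy -0.018 0.121
side ledge 806 0.08926 xy -0.009 0.249
side tin 301 0.15665 xy -0.015 0.131
scene table 1228 0.08652 xy -0.019 0.125
scene ledge 1774 0.0892 xy -0.002 0.246
scene tin 723 0.15662 xy -0.007 0.135
```

Request:
move_arm:
  plan: [0.0084,0.0114,0,0,0,0,0.0192,0.0206,0,0,0,0,0.0317,0.0271,0,0,0,0,0.0317,0.0271,0,0,0,0,0.0317,0.0271,0,0,0,0]

```text
clock: 17.35
position: [0.515, -0.0762, 0.2112]
eef_rot: [[0.287, 0.0, 0.958], [-0.958, 0.001, 0.287], [-0.001, -1.0, 0.0]]
force: [-0.7, 6.2, 11.9]
gripper_width: 0.019
```

```bash
python3 c.py
```

```text
17.35 [ 0.51495363 -0.07621169  0.21120777] [-0.74806949  6.15797973 11.94985544] [ 1.78913734  0.45521899 -0.04285613] 0.019034313932375063 [-0.55  0.32  0.78  1.91 -0.27  1.01 -0.94]
0.06240367083873127 85.32002050465066
side table 749 0.08934 xy -0.012 0.121
side ledge 792 0.08922 xy -0.009 0.25
side tin 388 0.15951 xy -0.01 0.128
scene table 1215 0.08923 xy -0.018 0.125
scene ledge 1741 0.08893 xy -0.002 0.246
scene tin 769 0.15951 xy -0.008 0.135
```

The table is level within about 0.2 mm in both views. I'll release and check the grip's lean.

Request:
move_arm:
  plan: [0,0,0,0,0,0,0,0,0,0,0,0,0,0,0.05,0,0,0,0,0,0.1,0,0,0,-0.06,0,0.14,0,0,0,-0.06,0,0.14,0,0,0,-0.06,0,0.14,0,0,0]
  gripper: 0.06

```text
clock: 18.32
position: [0.4546, -0.0769, 0.3512]
eef_rot: [[0.287, 0.001, 0.958], [-0.958, 0.002, 0.287], [-0.001, -1.0, 0.002]]
force: [0.1, 0.3, -0.1]
gripper_width: 0.0599
```

```bash
python3 c.py
python3 - <<'E'
from g import *
for n in ['side','scene','wrist']: f,W=grip(n,.515,-.076,.028)
E
```

```text
18.325 [ 0.45455906 -0.07686153  0.35116072] [ 0.11132733  0.33217276 -0.05849207] [ 0.01698297  0.0333974  -0.04353769] 0.059870201802646204 [-0.72 -0.01  0.83  1.86  0.    1.29 -1.17]
0.1009449132198981 51.25013585083366
side table 757 0.08931 xy -0.012 0.121
side ledge 794 0.08926 xy -0.01 0.25
side tin 402 0.15957 xy -0.01 0.128
scene table 1209 0.08921 xy -0.018 0.125
scene ledge 1767 0.08923 xy -0.003 0.246
scene tin 755 0.15936 xy -0.008 0.135
side 431
0.18 74 [ 0.5105 -0.082   0.1917] [ 0.5033 -0.0889  0.1812] [ 0.5202 -0.0731  0.1995]
0.2 122 [ 0.5103 -0.0829  0.2098] [ 0.5028 -0.0901  0.2   ] [ 0.521  -0.0728  0.2199]
0.22 114 [ 0.5102 -0.0833  0.2302] [ 0.5027 -0.0889  0.2204] [ 0.5209 -0.0719  0.2397]
0.24 53 [ 0.5102 -0.0839  0.2446] [ 0.5029 -0.0895  0.2401] [ 0.5199 -0.0773  0.2488]
0.249 60 [ 0.5122 -0.0797  0.2524] [ 0.5036 -0.0885  0.2491] [ 0.524  -0.0679  0.2557]
scene 404
0.18 54 [ 0.509  -0.0802  0.1932] [ 0.5042 -0.0866  0.181 ] [ 0.5176 -0.07    0.1995]
0.2 99 [ 0.508  -0.0799  0.2099] [ 0.5037 -0.0865  0.2002] [ 0.5163 -0.0698  0.2199]
0.22 102 [ 0.5085 -0.0807  0.2301] [ 0.5042 -0.0871  0.2203] [ 0.5174 -0.0701  0.2397]
0.24 53 [ 0.5093 -0.0813  0.245 ] [ 0.5039 -0.0867  0.2401] [ 0.5223 -0.071   0.2488]
0.249 95 [ 0.5126 -0.0776  0.2526] [ 0.5046 -0.087   0.2493] [ 0.523  -0.0673  0.2555]
wrist 932
0.18 33 [ 0.5185 -0.0693  0.1962] [ 0.5071 -0.0787  0.1937] [ 0.5245 -0.0656  0.1996]
0.2 35 [ 0.5189 -0.0688  0.2101] [ 0.5088 -0.0767  0.2011] [ 0.5242 -0.0659  0.2195]
0.22 37 [ 0.5188 -0.0684  0.2285] [ 0.5108 -0.0753  0.2206] [ 0.5242 -0.0661  0.2382]
0.24 71 [ 0.5166 -0.0732  0.2472] [ 0.5044 -0.0861  0.2403] [ 0.5248 -0.0659  0.249 ]
0.249 755 [ 0.5149 -0.0758  0.2534] [ 0.505  -0.0856  0.2491] [ 0.5242 -0.0665  0.2563]
```

The height holds. The grip leans in by about 0.025 rad, so I'll regrip and bring it fully up. The jaws now close along the radial direction, which gives firm control.

Request:
move_arm:
  plan: [0.0605,0.0004,0,0,0,0,0.0605,0.0004,-0.02,0,0,0,0.0605,0.0004,-0.06,0,0,0,0.0605,0.0004,-0.1,0,0,0,0.0605,0.0004,-0.14,0,0,0,0.0605,0.0004,-0.14,0,0,0,0.0605,0.0004,-0.14,0,0,0]

```text
clock: 19.45
position: [0.516, -0.0768, 0.2117]
eef_rot: [[0.286, 0.001, 0.958], [-0.958, -0.001, 0.286], [0.001, -1.0, 0.0]]
force: [0.2, -0.4, 0.4]
gripper_width: 0.0601
```

Request:
move_arm:
  plan: [0,0,0,0,0,0,0,0,0,0,0,0,0,0,0,0,0,0,0,0,0,0,0,0]
  gripper: 0.01
  force: 25

```text
clock: 19.95
position: [0.5158, -0.076, 0.2115]
eef_rot: [[0.287, 0.001, 0.958], [-0.958, 0.001, 0.287], [-0.001, -1.0, 0.001]]
force: [-1.8, 2.5, 8.2]
gripper_width: 0.0191
```

Request:
move_arm:
  plan: [-0.0004,0.001,0,0,0,0,-0.0008,0.002,0,0,0,0,-0.0008,0.002,0,0,0,0]

```text
clock: 20.32
position: [0.5154, -0.0753, 0.2115]
eef_rot: [[0.286, 0.002, 0.958], [-0.958, -0.001, 0.286], [0.002, -1.0, 0.002]]
force: [2.6, -6.0, 4.1]
gripper_width: 0.0194
```

The force swung by 8.5 N and motion stopped after 0.7 mm, so the grip is on its stop. I'll release and check.

Request:
move_arm:
  plan: [0,0,0,0,0,0,0,0,0,0,0,0,0,0,0.05,0,0,0,0,0,0.1,0,0,0,-0.06,0,0.15,0,0,0,-0.1,0,0.15,0,0,0,-0.1,0,0.15,0,0,0,-0.1,0,0.15,0,0,0]
  gripper: 0.06

```text
clock: 21.32
position: [0.4145, -0.0741, 0.3609]
eef_rot: [[0.287, 0.001, 0.958], [-0.958, 0.002, 0.287], [-0.001, -1.0, 0.001]]
force: [0.8, -0.1, -0.7]
gripper_width: 0.0598
```

```bash
python3 c.py
python3 - <<'E'
from g import *
for n in ['side','scene']: f,W=grip(n,.515,-.076,.028)
cs=[cv2.imread('pics/z_%s.png'%n) for n in ('side','scene')]
cv2.imwrite('pics/c7.png',np.hstack([cv2.resize(cs[0][180:340,210:410],(400,320)),cv2.resize(cs[1][220:380,240:440],(400,320))]))
E
```

```text
21.325 [ 0.41451841 -0.07407138  0.36085904] [ 0.82891722 -0.11851238 -0.69529831] [-0.00763162  0.00101507 -0.00867074] 0.059809617406687186 [-0.83 -0.15  0.84  1.92  0.12  1.32 -1.3 ]
0.1369817992073731 42.63026115679622
side table 759 0.08926 xy -0.012 0.121
side ledge 768 0.08896 xy -0.009 0.249
side tin 403 0.15962 xy -0.01 0.128
scene table 1223 0.08922 xy -0.018 0.125
scene ledge 1786 0.08919 xy -0.002 0.246
scene tin 750 0.15941 xy -0.008 0.135
side 433
0.18 83 [ 0.5106 -0.082   0.1917] [ 0.5026 -0.0886  0.1801] [ 0.5209 -0.0738  0.1999]
0.2 117 [ 0.5106 -0.0828  0.2101] [ 0.5026 -0.0879  0.2002] [ 0.5208 -0.0737  0.2199]
0.22 119 [ 0.5104 -0.0826  0.2305] [ 0.5024 -0.0883  0.2201] [ 0.5212 -0.0744  0.24  ]
0.24 52 [ 0.5102 -0.0827  0.2451] [ 0.5027 -0.0886  0.2402] [ 0.5216 -0.0736  0.249 ]
0.249 56 [ 0.5119 -0.0792  0.2525] [ 0.5033 -0.0878  0.2491] [ 0.5222 -0.0688  0.2551]
scene 413
0.18 59 [ 0.5089 -0.0799  0.1927] [ 0.5033 -0.0866  0.18  ] [ 0.5182 -0.0701  0.1998]
0.2 96 [ 0.5082 -0.0798  0.2101] [ 0.5033 -0.086   0.2   ] [ 0.518  -0.0692  0.2199]
0.22 108 [ 0.508  -0.0798  0.2302] [ 0.5036 -0.0861  0.2202] [ 0.5188 -0.0692  0.24  ]
0.24 53 [ 0.5088 -0.0798  0.2447] [ 0.5033 -0.0866  0.24  ] [ 0.5174 -0.0673  0.249 ]
0.249 95 [ 0.5123 -0.0769  0.2528] [ 0.5038 -0.0852  0.249 ] [ 0.5221 -0.0672  0.2562]
```

View pics/c7.png

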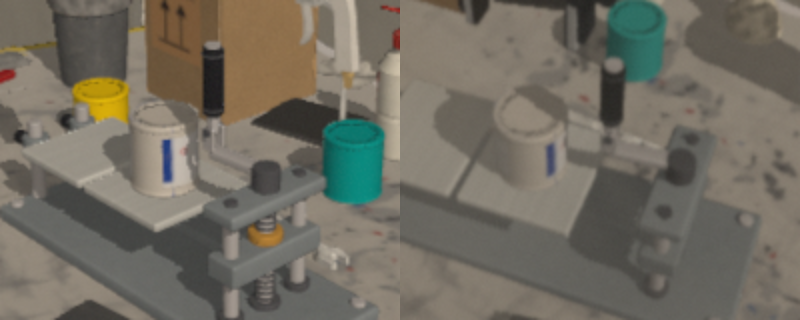

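The grip is vertical, the table is level with the ledge, the tin is standing on the table, and the arm is clear. I'll hand it in.

```bash
python3 -c "
from plant import manip
print(manip.hand_in())"
```

```text
the job is handed in; nothing more can be done
None
```

I folded the crank grip up, turned the crank about 1.23 turns clockwise, released the grip and moved the arm clear. I handed the job in at about 21 s of the 50 s allowed.

**Last checks:**
- **Height:** The table top reads 89.2–89.3 mm and the ledge 89.0–89.2 mm. The table is 0–0.3 mm above the ledge in both fixed cameras.
- **Grip:** It is vertical within about 0.01 rad in both views.
- **Tin:** It is upright on the table, with its top at about 159.5 mm, and nothing touches it.

**What did not go cleanly:**
- **First fold:** The pads slipped past the grip and left it leaning in by about 0.08 rad. I regripped it and got it to within about 0.02 rad of upright before any cranking.
- **After cranking:** The grip leaned in by about 0.025 rad, so I moved it out to its stop. Re-checked afterwards, the table height had not changed.

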